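# Gauge the fork brackets and store the sound ones in the track

### The arm

A 6-joint arm with a two-finger parallel gripper is mounted at the origin on the work surface. World frame = base frame: x ahead of the robot, y to its left, z up, the work surface at z = 0. Lengths are in m, angles in degrees, forces in N, time in s.
With the tool pointing down it reaches from about 0.325 to 0.85 m from the base axis. Payload 15.5 kg.
Tool frame: the origin (TCP) lies at the very end of the fingers, on their centre line; the grasp point (between the pads) lies arm.grip_depth behind it (arm.grip_depth is the distance from the TCP to the grasp point, in m); z points along the fingers, y is the direction in which the jaws open and shut (so a half turn about z gives the same grasp; the last joint's range is limited). The gripper opens to 91 mm and grips with 3 to 60 N. Pads are 32 mm wide; open, the fingers measure 118 mm over their backs; the gripper's body (76 mm by 178 mm) begins 60 mm behind the grasp point.
Start: joints at [61.679, 28.281, 77.091, -0, 74.628, -5.472], TCP at [0.243, 0.576, 0.188] pointing down, gripper open.
Joint ranges: [-166.48, 166.48], [-47.26, 123.95], [12.59, 153.08], [-70.14, 250.14], [6.76, 159.57], [-176.63, 176.63]. Speed limits (degrees/s): [108.29, 108.29, 147.25, 172.46, 172.46, 172.46].

### API

Orientations are given as a 3x3 rotation matrix whose columns are the frame's x, y, z axes.
In Python, from rig import arm gives the robot as it stands. Calls block until the motion is done:
- arm.move_to(position, orientation): joint-space move of the TCP to a pose.
- arm.move_l(position, orientation=None, feed=0.15): straight line of the TCP; orientation=None keeps the orientation; feed is the mean speed in m/s.
- arm.move_joints(angles): joint-space move.
- arm.grip(opening): finger opening in m; the grip force is fixed at half the most; returns when the fingers have stopped.
- arm.sleep(seconds).
- arm.solve_ik(position, orientation): joint angles nearest the present ones, or None.
- arm.snapshot(name): name is "scene" or "top"; returns the picture (420x560x3 uint8, red, green, blue); there is no depth.
- arm.get_calibration(name): a dict with "intrinsics" (3x3 intrinsics, pixels), "k1" (the pictures are not rectified: a ray, as slopes to the right and down, at radius r is drawn at 1 + k1 r^2 times it, then the intrinsics apply), "cam_to_world" (4x4, takes a point from camera to world coordinates). Camera axes: x right, y down, z forward; pixel columns grow to the right and rows downward; lengths in m; the calibration is good to about 2 mm. A picture is of the moment at which its call begins. get_calibration takes no time and is no camera call.
A pose or a line that the arm cannot do raises arm.Unreachable and nothing moves.
- arm.sign_off(): hands the job in, once; it reports no verdict.
Readings, each from a call of its own:
- arm.current_t(): time.
- arm.current_joint_positions(): joint angles.
- arm.current_dq(): joint speeds.
- arm.current_tau(): joint torques, N m.
- arm.current_ee_pos(): TCP position.
- arm.current_tool_rot(): TCP orientation.
- arm.current_force(): force on the tool from outside, world axes, zero at the start.
- arm.current_torque(): the same for the moment, N m.
- arm.current_width(): finger opening in m.
Only numpy, scipy, OpenCV 4.12 (cv2) and the standard library are available. Lean on these libraries where they do the work, as an engineer would, in place of code of your own. Each camera call takes 0.05 s, during which the arm holds its last target. There are 200 camera calls.

### The job

Take the feeler gauge from its stand and try its blade in the slot of every fork bracket standing on the bench, one after another from the robot's left to its right, sliding it in until it reaches the slot's floor or jams; then hang the gauge back in its stand. Slide each bracket whose slot let the blade right in into the storage track from its open end, foot under the lips, all the way up to the closed end or against the bracket before it, and stand each bracket that jammed upright on the floor of the green bin; leave the other things on the bench alone.

Things in the scene. Friction and masses are not known exactly. Their poses are not given: they have to be found in the camera images.
- gauge_grip (a point): feeler gauge, 0.12 kg: black handle block 50 mm (its x) x 22 mm (its y; grip across this) x 45 mm tall, an aluminium blade standing down from its underside. This point is the handle's centre, 77.5 mm above the blade's tip; z points from tip to handle. It starts hanging in its stand, blade down
- gauge_tip (a point): middle of the gauge blade's lower end. The blade is 30 mm wide (gauge x), 6 mm thick (gauge y) and 55 mm long, its last 6 mm thinned to 4 mm
- stand_top (a point): fixed grey gauge stand: two blocks 60 mm long (stand's x), 18 mm wide, tops 62 mm above the bench, with a 14 mm slot between them along the stand's x, open at ends and top. The gauge hangs with its handle's underside on the block tops and its blade in the slot. This point is over the slot's middle, level with the tops
- bracket_a_mid (a point): loose steel fork bracket, 0.38 kg, 75 mm tall, standing on its foot; this point is its centre, 37.5 mm above its underside. Foot 56 (its x) x 50 (its y) x 8 mm thick; neck 24 mm wide (y); head 46 (x) x 40 mm (y), from 20 to 75 mm up. Same shape turned half round. None if absent; two or three of the six are present
- bracket_b_mid (a point): another such bracket (all six look alike and have the same point). Slot in the middle of the head, 10 mm wide (y), running its whole x length, open at the top and both x ends, its floor 25 mm above the bracket's underside (50 mm deep). None if absent
- bracket_c_mid (a point): another such bracket. In a sound bracket the blade goes down to the slot's floor; in a closed-up one the slot narrows to 3 mm from 20 mm below the top, where the blade jams. Any mix may occur and only the gauge tells. None if absent
- bracket_d_mid (a point): another such bracket, same sizes and point, sound or closed-up; None if absent
- bracket_e_mid (a point): another such bracket, same sizes and point, sound or closed-up; None if absent
- bracket_f_mid (a point): another such bracket, same sizes and point, sound or closed-up; None if absent
- track: fixed aluminium storage track on the bench, two lips overhanging a floor. Origin on the bench at the middle of its lipped part (x from -95 to +95 mm); x points from the open end to the closed end, z up. Floor 4 mm above the bench, 54 mm wide inside; lip undersides 15 mm, tops 19 mm above the bench, 34 mm between the lips
- track_mouth (a point): middle of the track's open end, on its floor; x points in. A bracket goes in with its x along the track, foot under the lips, head above. Before the mouth the bare floor goes on 80 mm as an apron; from the mouth two guide walls 11 mm high flare outward over 44 mm, from about 55 to 73 mm apart (inside)
- track_stop (a point): middle of the stop plate's inner face at the track's closed end, on the floor; the plate's top is 28 mm above the bench. The centre of a bracket against it is 28 mm from this point along the track; brackets butted together stand 56 mm apart
- bin_in (a point): green open reject bin, fixed, 170 mm (its x) x 250 mm (its y) outside, walls 5 mm thick and 40 mm high; this point is the middle of its inner floor, 5 mm above the bench
- jar: bystander, leave alone: amber glass jar, 56 mm across, 85 mm tall, may be absent; origin under its centre
- gasket: bystander, leave alone: flat black rubber ring, 84 mm across, 8 mm thick; origin under its centre
- carton_small: bystander, leave alone: small cardboard box, 60 x 45 x 40 mm tall; origin under its centre
Things that resemble listed ones, but are neither listed nor needed, are in the scene too. What is shaped like the part that bears bracket_c_mid but pink is not meant.

How it is judged:
By the outcome, as a careful person would: the job done as asked, in the order asked, and still so for the second after the job is handed in, with the robot touching nothing.
Of bracket_a, bracket_d only 1 to 1 are there at a start; the rules pass over those that are not, and their reading is None.
Of bracket_e, bracket_b, jar only 1 to 1 are there at a start; the rules pass over those that are not, and their reading is None.
Of bracket_c, bracket_f only 1 to 1 are there at a start; the rules pass over those that are not, and their reading is None.
At some moment in a run one of bracket_a, bracket_b, bracket_c, bracket_d, bracket_e, bracket_f may be knocked a few centimetres aside while the robot is not near it.
It also fails if it takes over 210 s, if anything falls off the work surface, if the arm or the gripper's body presses on something with over 40 N, if the wrist force passes 120 N, or if a joint passes its speed limit or range.

## Working session

There is one attempt and no reset: what is moved stays moved. The work goes in short steps, each a Python script; the robot and the scene stay as the last script left them, time stands still between calls to the robot, and variables do not carry over. Pictures are saved under pics/ and viewed, on a budget of 14 in all, crops included, one or two more only if the job needs it, and the job is handed in when it is done.

```bash
ls; mkdir -p pics
python3 - <<'E'
from rig import arm
import cv2, numpy as np
np.set_printoptions(precision=4,suppress=True)
for n in ("scene","top"):
    im=arm.snapshot(n); cv2.imwrite(f"pics/{n}0.png",im[:,:,::-1])
    c=arm.get_calibration(n); print(n,c["intrinsics"],c["k1"],c["cam_to_world"])
print(arm.grip_depth,arm.current_t(),arm.current_width(),arm.current_tool_rot())
E
```

```text
pics
scene [[449.2052   0.     275.8231]
 [  0.     449.2052 210.5735]
 [  0.       0.       1.    ]] -0.10386442853586263 [[ 0.0009  0.8156 -0.5786  1.1607]
 [ 1.     -0.0035 -0.0034  0.0236]
 [-0.0047 -0.5786 -0.8156  0.859 ]
 [ 0.      0.      0.      1.    ]]
top [[430.2098   0.     277.6009]
 [  0.     430.2098 212.9338]
 [  0.       0.       1.    ]] 0.04256410408324217 [[-0.0093 -0.9926  0.1209  0.4529]
 [-0.9999  0.0099  0.0042  0.0364]
 [-0.0054 -0.1209 -0.9927  1.2545]
 [ 0.      0.      0.      1.    ]]
0.0188 0.1 0.09100209884415893 [[-0.9215  0.3883 -0.0005]
 [ 0.3883  0.9215 -0.0009]
 [ 0.0001 -0.001  -1.    ]]
```

View pics/scene0.png

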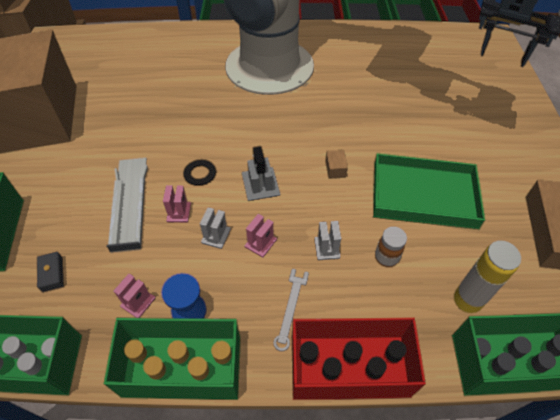

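View pics/top0.png

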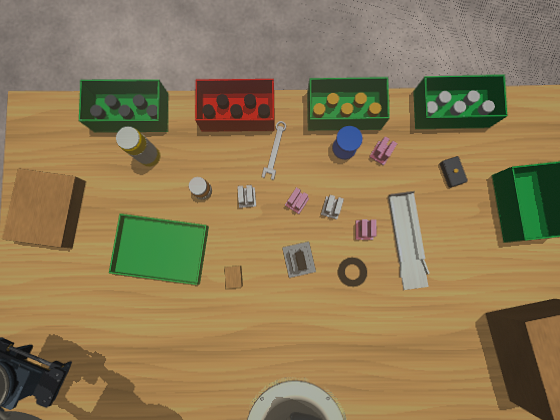

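The scene has two steel brackets, at top-view (246,196) and (333,206). The gauge and stand are at (299,260), the track at (408,240) and the bin at (160,250). The amber jar is present, and pink decoys stand about. I'll magnify the relevant areas.

```bash
cat > h.py <<'E'
import cv2, numpy as np
from rig import arm
np.set_printoptions(precision=4,suppress=True)
def ray(n,uv):
    c=arm.get_calibration(n);K=c["intrinsics"];T=np.array(c["cam_to_world"])
    d=(np.array(uv,float)-[K[0][2],K[1][2]])/[K[0][0],K[1][1]]
    r=np.linalg.norm(d);s=r
    for _ in range(20): s=r/(1+c["k1"]*s*s)
    d=d*(s/r if r else 1)
    return T[:3,3],T[:3,:3]@[d[0],d[1],1]
def onplane(n,uv,z):
    o,d=ray(n,uv);return o+d*(z-o[2])/d[2]
def proj(n,p):
    c=arm.get_calibration(n);K=c["intrinsics"];T=np.array(c["cam_to_world"])
    q=T[:3,:3].T@(np.array(p)-T[:3,3]);d=q[:2]/q[2];d=d*(1+c["k1"]*d@d)
    return d*[K[0][0],K[1][1]]+[K[0][2],K[1][2]]
def crop(im,x,y,w,h,f):
    return cv2.resize(im[y:y+h,x:x+w],None,fx=f,fy=f,interpolation=cv2.INTER_CUBIC)
def down(yaw):  # tool y (jaw) axis at yaw degrees in world, z down
    a=np.radians(yaw);y=np.array([np.cos(a),np.sin(a),0]);z=np.array([0,0,-1.]);return np.c_[np.cross(y,z),y,z]
E
python3 - <<'E'
import cv2,numpy as np
from h import crop
t=cv2.imread("pics/top0.png");s=cv2.imread("pics/scene0.png")
cv2.imwrite("pics/c1.png",np.vstack([crop(t,232,180,200,120,4)]))
cv2.imwrite("pics/c2.png",np.vstack([crop(s,100,140,250,120,3.2)]))
E
```

```text
(no output)
```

View pics/c1.png

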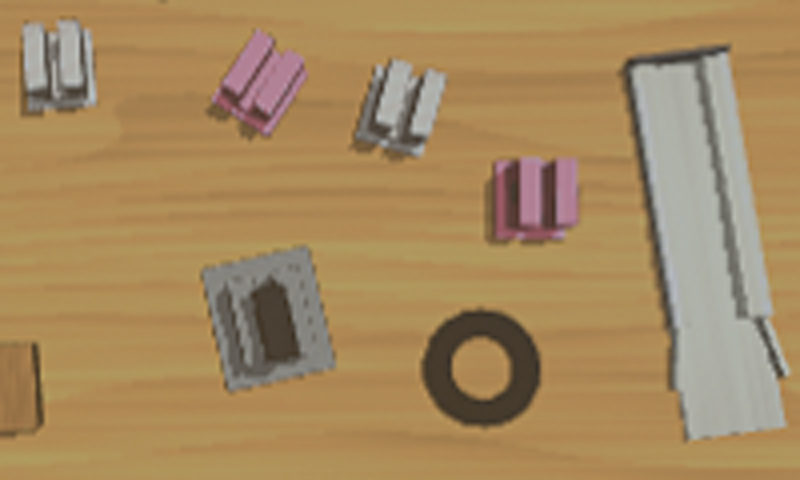

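View pics/c2.png

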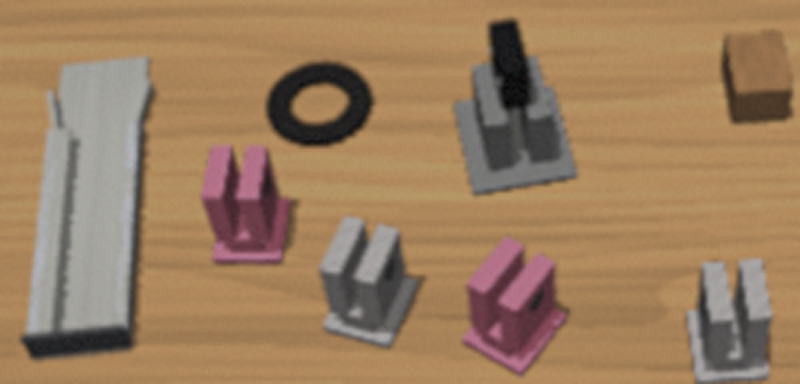

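The top crop shows the track's open end (with flare and apron) on the robot side, at crop (730,380), and the stop at the far end. Next I'll fit rectangles to the masked faces in both views.

```bash
cat > meas.py <<'E'
from h import *
def rects(n,im,x,y,w,h,mask,z,amin=30,f=4,show=True):
    c=cv2.resize(im[y:y+h,x:x+w],None,fx=f,fy=f,interpolation=cv2.INTER_CUBIC)
    m=mask(c).astype(np.uint8)
    cs,_=cv2.findContours(m,cv2.RETR_EXTERNAL,cv2.CHAIN_APPROX_NONE)
    out=[]
    for k in cs:
        if cv2.contourArea(k)<amin*f*f: continue
        P=np.array([onplane(n,[(p[0]+.5)/f-.5+x,(p[1]+.5)/f-.5+y],z)[:2] for p in k[:,0]])
        r=cv2.minAreaRect((P*1000).astype(np.float32))
        (cx,cy),(a,b),t=r
        if a<b: a,b,t=b,a,t+90
        t=(t+90)%180-90
        out.append((cx,cy,a,b,t))
        if show: print(n,"c=(%.1f,%.1f) %.1fx%.1f long axis yaw %.1f"%(cx,cy,a,b,t))
    return out
def bright(th): return lambda c:(cv2.cvtColor(c,cv2.COLOR_BGR2GRAY)>th)&(c.max(2).astype(int)-c.min(2)<30)
def dark(th): return lambda c:(c.max(2)<th)
E
python3 - <<'E'
from meas import *
t=cv2.imread("pics/top0.png");s=cv2.imread("pics/scene0.png")
for th in (165,178):
    print("th",th)
    print("L");rects("top",t,232,180,28,32,bright(th),.075);rects("scene",s,312,215,35,45,bright(th),.075)
    print("R");rects("top",t,318,190,28,32,bright(th),.075);rects("scene",s,195,200,38,48,bright(th),.075)
print("gauge");rects("top",t,290,245,25,28,dark(75),.107);rects("scene",s,245,140,30,40,dark(50),.107)
print("stand plate");rects("top",t,278,236,42,46,lambda c:(c.max(2).astype(int)-c.min(2)<30),.0)
print("track");
for z in (.004,.019): rects("top",t,380,185,55,110,bright(120),z)
g=lambda c:(c[:,:,1].astype(int)-np.maximum(c[:,:,0],c[:,:,2])>30)
print("bin");
for z in (.005,.04): rects("top",t,100,205,115,90,g,z)
hs=[(n,p) for n,im,p in()]
v=cv2.cvtColor(t,cv2.COLOR_BGR2GRAY)
print(v[188:206,238:256:1]); 
# track key points by eye (c1 coords)
for nm,p,z in [("stopL",(628,64),.028),("stopR",(728,47),.028),("apronL",(688,440),.004),("apronR",(785,425),.004),("lipLend",(672,330),.019),("lipRend",(772,316),.019)]:
    print(nm,onplane("top",[p[0]/4+232-.4,p[1]/4+180-.4],z))
E
```

```text
th 165
L
top c=(651.3,145.1) 42.7x12.8 long axis yaw 2.6
top c=(653.3,120.2) 42.2x12.9 long axis yaw 2.6
R
top c=(616.2,-127.5) 43.6x12.9 long axis yaw -17.4
top c=(623.2,-106.3) 43.6x18.0 long axis yaw -17.6
th 178
L
R
gauge
top c=(466.6,-17.1) 51.4x22.5 long axis yaw 12.5
scene c=(495.6,-15.7) 95.5x22.8 long axis yaw 11.4
stand plate
top c=(470.1,-17.8) 89.7x79.4 long axis yaw 12.2
trackTraceback (most recent call last):
  File "<stdin>", line 10, in <module>
  File "meas.py", line 9, in rects
    P=np.array([onplane(n,[(p[0]+.5)/f-.5+x,(p[1]+.5)/f-.5+y],z)[:2] for p in k[:,0]])
                ~~~~~~~^^^^^^^^^^^^^^^^^^^^^^^^^^^^^^^^^^^^^^^^^
  File "h.py", line 12, in onplane
    o,d=ray(n,uv);return o+d*(z-o[2])/d[2]
        ~~~^^^^^^
  File "h.py", line 5, in ray
    c=arm.get_calibration(n);K=c["intrinsics"];T=np.array(c["cam_to_world"])
ValueError: time passes only in moves, steps and waits
```

```bash
sed -i 's/^def ray/_C={}\ndef cal(n):\n    if n not in _C: _C[n]=arm.get_calibration(n)\n    return _C[n]\ndef ray/; s/c=arm.get_calibration(n);K/c=cal(n);K/' h.py
python3 - <<'E'
from meas import *
t=cv2.imread("pics/top0.png");s=cv2.imread("pics/scene0.png")
for th in (140,155):
    print("th",th)
    print("L");rects("scene",s,312,215,35,45,bright(th),.075)
    print("R");rects("scene",s,195,200,38,48,bright(th),.075)
print("track");
for z in (.004,.019): rects("top",t,380,185,55,110,bright(120),z)
g=lambda c:(c[:,:,1].astype(int)-np.maximum(c[:,:,0],c[:,:,2])>30)
print("bin");
for z in (.005,.04): rects("top",t,100,205,115,90,g,z)
for nm,p,z in [("stopL",(628,64),.028),("stopR",(728,47),.028),("apronL",(688,440),.004),("apronR",(785,425),.004),("lipLend",(672,330),.019),("lipRend",(772,316),.019)]:
    print(nm,onplane("top",[p[0]/4+232-.4,p[1]/4+180-.4],z))
b=crop(t,385,185,50,110,5)
c=crop(s,102,148,55,110,5)
cv2.imwrite("pics/track.png",np.hstack([b,c]))
d=crop(s,305,210,50,55,6); e=crop(s,190,195,50,55,6)
cv2.imwrite("pics/br.png",np.hstack([d,e]))
E
```

```text
th 140
L
scene c=(694.8,123.6) 51.0x46.1 long axis yaw 3.6
scene c=(655.4,120.0) 44.5x14.7 long axis yaw 5.2
scene c=(653.5,144.9) 44.7x15.1 long axis yaw 5.5
R
scene c=(684.2,-111.8) 44.5x9.6 long axis yaw 68.7
scene c=(625.0,-104.0) 45.2x14.4 long axis yaw -17.8
scene c=(617.8,-127.6) 44.9x13.5 long axis yaw -17.4
th 155
L
scene c=(704.4,113.4) 63.9x33.9 long axis yaw 46.2
scene c=(655.0,120.4) 42.8x13.6 long axis yaw 3.1
scene c=(652.7,145.2) 43.3x13.7 long axis yaw 4.7
R
scene c=(624.9,-104.0) 43.6x11.8 long axis yaw -16.4
scene c=(617.2,-127.9) 44.0x12.0 long axis yaw -16.9
track
top c=(521.5,-335.1) 271.4x81.7 long axis yaw 7.6
top c=(520.7,-330.6) 268.1x80.7 long axis yaw 7.6
bin
top c=(505.0,389.1) 257.4x174.3 long axis yaw 81.8
top c=(503.5,379.2) 250.2x169.4 long axis yaw 81.8
stopL [ 0.6493 -0.2778  0.028 ]
stopR [ 0.6609 -0.3496  0.028 ]
apronL [ 0.3817 -0.3151  0.004 ]
apronR [ 0.3919 -0.384   0.004 ]
lipLend [ 0.4594 -0.3033  0.019 ]
lipRend [ 0.4688 -0.374   0.019 ]
```

View pics/track.png

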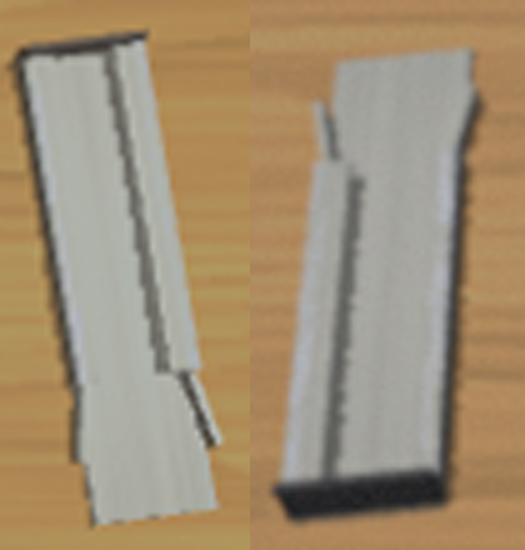

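View pics/br.png

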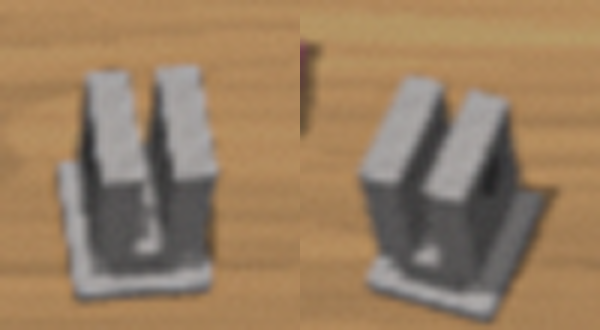

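Both views agree. The left bracket is at about (653,132.6) mm, yaw 4°, and the right one at about (620.5,-116) mm, yaw -17°. The prong spacing of 25 mm matches the given sizes. Next I'll take the gauge and test the left bracket.

```bash
cat >> meas.py <<'E'
def find(tag=None,views=("top","scene")):
    """pairs of parallel bright prong tops -> list of (n,x,y,yaw) in mm, deg"""
    res=[]
    for n,(x,y,w,h),th in (("top",(150,150,245,130),(165,158)),("scene",(140,170,250,120),(140,155))):
        if n not in views: continue
        im=arm.snapshot(n)[:,:,::-1].copy()
        if tag: cv2.imwrite(f"pics/{tag}_{n}.png",im)
        got=[]
        for t in th:
            R=[r for r in rects(n,im,x,y,w,h,bright(t),.075,show=False) if 38<r[2]<50 and 10<r[3]<19]
            for i in range(len(R)):
                for j in range(i):
                    d=np.subtract(R[i][:2],R[j][:2]);L=np.hypot(*d)
                    if 21<L<28 and abs((R[i][4]-R[j][4]+90)%180-90)<8:
                        c=np.add(R[i][:2],R[j][:2])/2
                        if any(np.hypot(*(c-g[1:3]))<12 for g in got): continue
                        got.append((n,*c,(R[i][4]+R[j][4])/2))
        res+=got
    for r in res: print("%s (%.1f,%.1f) yaw %.1f"%r)
    return res
E
python3 - <<'E'
from meas import *
def P(px,py,s): 
    if s=="top": return [px/5+385-.4,py/5+185-.4]
    return [(px-250)/5+102-.4,py/5+148-.4]
for s,pts in (("top",dict(Lfar=(24,58),Lnear=(80,385),Rfar=(148,38),Rnear=(200,370),rin0=(175,370),rin1=(118,48))),
              ("scene",dict(Lfar=(445,475),Lnear=(462,148),Rfar=(282,482),Rnear=(315,165),rin0=(350,172),rin1=(322,478)))):
    for k,p in pts.items(): print(s,k,onplane(s,P(*p,s),.019)*1000)
find("f0")
p=np.array([.4668,-.0174]);R=down(102.4)
arm.move_to([*p,.14],R)
arm.grip(.05)
arm.move_l([*p,.068],R,feed=.08)
arm.grip(.0)
print(arm.current_width(),arm.current_ee_pos(),arm.current_force(),arm.current_t())
arm.move_l([*p,.15],R,feed=.1)
print(arm.current_width(),arm.current_force(),arm.current_t())
im=np.hstack([crop(arm.snapshot("scene")[:,:,::-1],180,60,200,200,2),crop(arm.snapshot("top")[:,:,::-1],230,170,200,200,2)])
cv2.imwrite("pics/g1.png",im)
E
```

```text
top Lfar [ 648.9671 -282.3803   19.    ]
top Lnear [ 460.786  -306.1614   19.    ]
top Rfar [ 659.8804 -354.0211   19.    ]
top Rnear [ 468.7981 -374.0087   19.    ]
top rin0 [ 468.888  -359.9828   19.    ]
top rin1 [ 654.2201 -336.5713   19.    ]
scene Lfar [ 650.1629 -278.454    19.    ]
scene Lnear [ 463.1388 -302.7465   19.    ]
scene Rfar [ 653.9571 -351.7139   19.    ]
scene Rnear [ 473.0896 -374.5919   19.    ]
scene rin0 [ 477.6953 -356.0297   19.    ]
scene rin1 [ 651.8342 -333.8877   19.    ]
top (619.7,-116.9) yaw -17.6
top (652.3,132.7) yaw 2.7
scene (654.5,132.4) yaw 4.5
scene (621.3,-115.8) yaw -17.6
0.021849560072862043 [ 0.4669 -0.0174  0.0681] [ 0.2352 -0.2026  2.4802] 4.8333
0.021812155283667853 [-0.0647 -1.3084 -1.482 ] 5.8
```

View pics/g1.png

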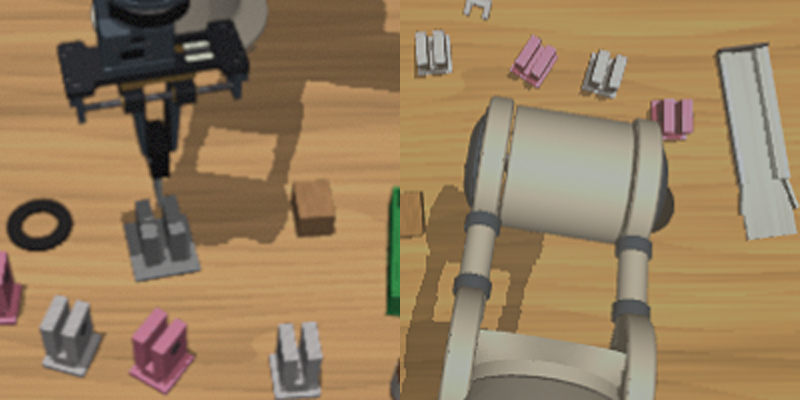

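Gauge in hand, width 21.8 mm. Now I'll probe the left bracket, having looked again first.

```bash
cat > probe.py <<'E'
from meas import *
def near(res,p,tol=50):
    r=[q for q in res if np.hypot(q[1]-p[0],q[2]-p[1])<tol]
    return np.mean([q[1:3] for q in r],0)/1000 if r else None, (np.mean([q[3] for q in r]) if r else None), len(r)
def push(xy,z0,z1,thr=5,dz=.001):
    """go down from z0 in steps until the upward force has risen by thr; returns TCP z"""
    f0=np.array(arm.current_force());z=z0;log=[]
    while z>z1:
        z-=dz; arm.move_l([*xy,z],feed=.03)
        f=np.array(arm.current_force())-f0; log.append((round(z,4),*np.round(f,1)))
        if f[2]>thr or np.hypot(f[0],f[1])>12: break
    print(*log[-6:],sep="\n");return z,f
E
python3 - <<'E'
from probe import *
p,yaw,k=near(find("f1",("scene",)),(653,132.5))
print(p,yaw,k)
if p is not None: p=p+[-.001,0] if k==1 else p   # mean of both views lies ~1 mm nearer
R=down(90+yaw-.6)
arm.move_to([*p,.17],R); arm.move_l([*p,.142],R,feed=.08); arm.sleep(.2)
print(arm.current_force())
z,f=push(p,.142,.0845,dz=.0015)
print("tip z",z-.061,f,arm.current_ee_pos(),arm.current_width(),arm.current_t())
cv2.imwrite("pics/p1.png",np.hstack([crop(arm.snapshot("scene")[:,:,::-1],260,120,130,150,3),crop(arm.snapshot("top")[:,:,::-1],190,130,130,150,3)]))
E
```

```text
scene (654.8,132.3) yaw 5.4
scene (621.7,-115.8) yaw -17.8
[0.6548 0.1323] 5.364848375320435 1
[-0.1399 -0.2663 -1.1555]
(0.0925, np.float64(0.7), np.float64(1.0), np.float64(-0.2))
(0.091, np.float64(0.6), np.float64(1.5), np.float64(-0.8))
(0.0895, np.float64(-0.0), np.float64(1.8), np.float64(0.1))
(0.088, np.float64(0.2), np.float64(1.4), np.float64(-0.8))
(0.0865, np.float64(0.9), np.float64(1.6), np.float64(-0.8))
(0.085, np.float64(-2.3), np.float64(0.2), np.float64(10.8))
tip z 0.023999999999999938 [-2.2786  0.2337 10.79  ] [0.6542 0.1323 0.0858] 0.022069584990049466 17.1
```

View pics/p1.png

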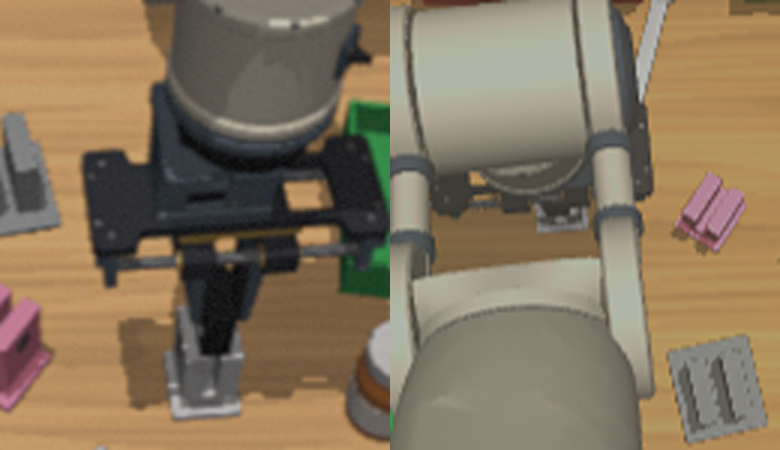

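The left bracket is sound: contact came with the tip at about 24.8 mm, which is the slot floor. On to the right bracket.

Run:
```python
from probe import *
e=np.array(arm.current_ee_pos())
arm.move_l([e[0],e[1],.17],feed=.12)
p,yaw,k=near(find("f2",("scene",)),(621,-116))
print(p,yaw,k)
p=p-[.0007,.0003]
R=down(90+yaw+.3)
arm.move_to([*p,.17],R)
print(near(find("f2b",("scene",)),(621,-116)))
arm.move_l([*p,.142],R,feed=.08); arm.sleep(.2)
z,f=push(p,.142,.0845,dz=.0015)
print("tip z",arm.current_ee_pos()[2]-.061,f,arm.current_ee_pos(),arm.current_width(),arm.current_t())
cv2.imwrite("pics/p2.png",np.hstack([crop(arm.snapshot("scene")[:,:,::-1],150,120,130,150,3),crop(arm.snapshot("top")[:,:,::-1],270,130,130,150,3)]))
```

```text
scene (621.8,-115.7) yaw -17.8
[ 0.6218 -0.1157] -17.801105499267578 1
scene (655.0,132.1) yaw 5.4
(None, None, 0)
(0.0925, np.float64(1.0), np.float64(-1.1), np.float64(-0.0))
(0.091, np.float64(1.2), np.float64(-1.2), np.float64(0.0))
(0.0895, np.float64(0.6), np.float64(-1.3), np.float64(-1.3))
(0.088, np.float64(0.5), np.float64(-1.4), np.float64(-0.6))
(0.0865, np.float64(0.6), np.float64(-0.6), np.float64(-0.7))
(0.085, np.float64(-2.4), np.float64(-1.3), np.float64(11.1))
tip z 0.024794997297689872 [-2.3618 -1.2533 11.0742] [ 0.6215 -0.1162  0.0858] 0.021493324777462044 29.3417
```

View pics/p2.png

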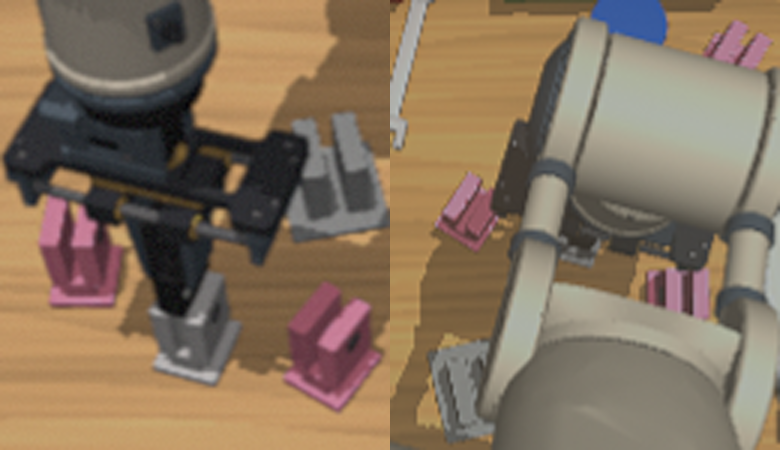

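The right bracket is sound too, with the tip at 24.8 mm. Two brackets and the jar present agree with the presence rules. Next I'll hang the gauge back.

Run:
```python
from probe import *
e=np.array(arm.current_ee_pos())
arm.move_l([e[0],e[1],.17],feed=.12)
p=np.array([.4669,-.0174]);R=down(102.4)
arm.move_to([*p,.17],R)
arm.move_l([*p,.074],R,feed=.1); arm.sleep(.2)
z,f=push(p,.074,.0665,thr=4,dz=.001)
print(z,f,arm.current_width())
arm.grip(.045)
arm.move_l([*p,.17],R,feed=.12)
# step away to the right, high, for a clear view
arm.move_to([.42,-.2,.25],R)
print(arm.current_t());find("f3")
s=cv2.imread("pics/f3_scene.png");t=cv2.imread("pics/f3_top.png")
rects("top",t,290,245,25,28,dark(75),.107)
cv2.imwrite("pics/h1.png",np.hstack([crop(s,180,110,200,150,2),crop(t,230,150,200,150,2)]))
```

```text
(0.072, np.float64(-0.9), np.float64(0.4), np.float64(-1.5))
(0.071, np.float64(-0.1), np.float64(-0.7), np.float64(-1.3))
(0.07, np.float64(-0.6), np.float64(-0.4), np.float64(-1.8))
(0.069, np.float64(-0.8), np.float64(-1.1), np.float64(-1.2))
(0.068, np.float64(0.1), np.float64(-0.4), np.float64(-0.7))
(0.067, np.float64(-3.9), np.float64(-3.0), np.float64(17.0))
0.06699999999999999 [-3.8876 -3.0468 17.0409] 0.021725664408625087
36.5083
top (619.7,-117.1) yaw -17.4
scene (687.3,119.2) yaw 17.7
scene (621.5,-115.8) yaw -17.6
top c=(466.6,-16.9) 51.2x22.0 long axis yaw 12.2
```

View pics/h1.png

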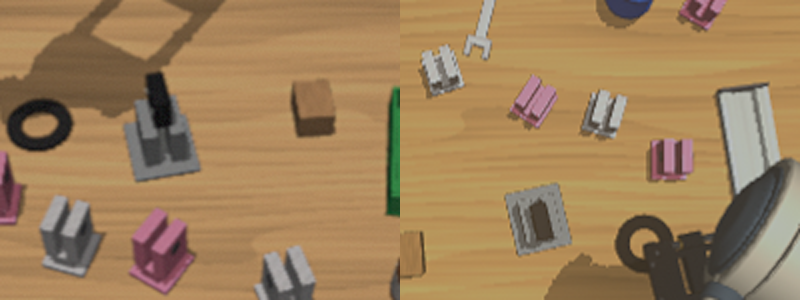

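The gauge is hung back where it was. The left bracket has been knocked to about (687,119), yaw 17.7, so I'll re-measure it before touching it. First I'll refine the track's centre line, then store the right bracket.

Run:
```python
from meas import *
for n,x,y,w,h in (("top",375,185,65,110),("scene",100,145,60,110)):
    im=cv2.imread(f"pics/f0_{n}.png");f=4
    c=cv2.resize(im[y:y+h,x:x+w],None,fx=f,fy=f,interpolation=cv2.INTER_CUBIC)
    for th in (110,130):
        m=bright(th)(c); E=[[],[]]
        for r in range(m.shape[0]):
            q=np.flatnonzero(m[r])
            if len(q)<60: continue
            for k,u in ((0,q[0]),(1,q[-1]+1)):
                E[k].append(onplane(n,[u/f-.5+x,(r+.5)/f-.5+y],.019)*1000)
        co=[]
        for e in E:
            e=np.array(e);e=e[(e[:,0]>485)&(e[:,0]<635)]
            co.append(np.polyfit(e[:,0]-560,e[:,1],1))
        co=np.array(co);print(n,th,co.round(3).tolist(),"mid",co.mean(0),"yaw",np.degrees(np.arctan(co.mean(0)[0])))
```

```text
top 110 [[0.124, -292.252], [0.123, -363.136]] mid [   0.1238 -327.6943] yaw 7.055159467852312
top 130 [[0.125, -293.059], [0.123, -363.136]] mid [   0.1239 -328.0974] yaw 7.063822045510506
scene 110 [[0.123, -363.898], [0.122, -292.838]] mid [   0.1226 -328.3679] yaw 6.986833262290073
scene 130 [[0.123, -363.898], [0.123, -293.701]] mid [   0.123  -328.7993] yaw 7.01242965080513
```

```bash
cat > store.py <<'E'
from probe import *
YT=7.05;a=np.radians(YT);U=np.array([np.cos(a),np.sin(a)]);V=np.array([-np.sin(a),np.cos(a)])
M=np.array([.466,-.3281+.1237*(.466-.560)])   # mouth
RT=down(90+YT)
def pick(p,yaw,h=.032):
    R=down(90+yaw)
    arm.move_to([*p,.15],R); arm.grip(.066)
    arm.move_l([*p,h],R,feed=.1); arm.grip(0.)
    print("grip",arm.current_width(),arm.current_t())
    arm.move_l([*p,.15],R,feed=.12)
    print("lift",arm.current_width(),arm.current_force())
def place_on_apron(s=-.05,h=.032):
    p=M+s*U
    arm.move_to([*p,.15],RT); arm.move_l([*p,h+.0065],RT,feed=.1); arm.sleep(.2)
    z,f=push(p,h+.0065,h+.002,thr=4,dz=.0005)
    return z
def slide(s,s1,z,lat=0.,step=.004,stop=12):
    f0=np.array(arm.current_force())
    while s<s1:
        s+=step
        arm.move_l([*(M+s*U+lat*V),z],feed=.05)
        f=np.array(arm.current_force())-f0
        fx,fy=f[:2]@U,f[:2]@V
        print("s %.0f fx %.1f fy %.1f fz %.1f lat %.1f"%(s*1e3,fx,fy,f[2],lat*1e3))
        if abs(fy)>4: lat+=np.sign(fy)*min(.001,abs(fy)*1e-4)
        if fx<-stop or abs(f[2])>25: print("contact");break
    return s,lat
E
python3 - <<'E'
from store import *
p,yaw,k=near(find("f4"),(621,-116));print(p,yaw,k)
pick(p,yaw)
z=place_on_apron()
print("z",z,arm.current_ee_pos(),arm.current_t())
cv2.imwrite("pics/a1.png",np.hstack([crop(arm.snapshot("scene")[:,:,::-1],70,110,130,150,3),crop(arm.snapshot("top")[:,:,::-1],350,170,130,150,3)]))
E
```

```text
top (619.7,-117.1) yaw -17.7
scene (687.4,119.1) yaw 17.7
scene (621.5,-115.9) yaw -17.8
[ 0.6206 -0.1165] -17.784196853637695 2
grip 0.0403026619838613 40.0333
lift 0.03997764630368142 [ 0.1316  0.3831 -4.6767]
(0.038, np.float64(0.3), np.float64(0.7), np.float64(1.5))
(0.0375, np.float64(0.5), np.float64(1.1), np.float64(0.8))
(0.037, np.float64(0.5), np.float64(0.3), np.float64(-0.5))
(0.0365, np.float64(0.1), np.float64(-0.1), np.float64(-0.7))
(0.036, np.float64(-0.4), np.float64(1.9), np.float64(5.9))
z 0.036 [ 0.4164 -0.3459  0.0362] 45.0583
```

View pics/a1.png

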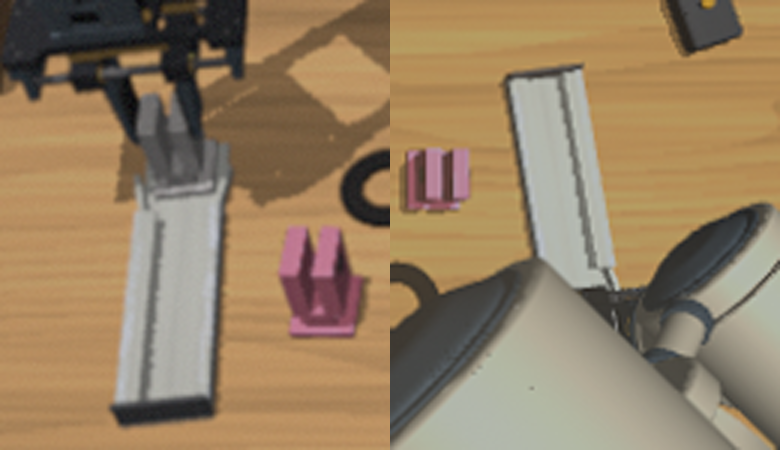

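The bracket stands on the apron between the guide walls at scene crop (185,175), and contact height matches the 4 mm floor. Sliding it in.

Run:
```python
from store import *
arm.move_l([*(M-.05*U),.0366],feed=.03); arm.sleep(.2)
s,lat=slide(-.05,.150,.0366,stop=25)
if s>=.149: s,lat=slide(s,.170,.0366,lat,step=.0015,stop=10)
print(s,lat,arm.current_ee_pos(),arm.current_width(),arm.current_t())
cv2.imwrite("pics/a2.png",np.hstack([crop(arm.snapshot("scene")[:,:,::-1],70,110,130,150,3),crop(arm.snapshot("top")[:,:,::-1],350,150,130,150,3)]))
```

```text
s -46 fx 0.9 fy 0.9 fz 0.0 lat 0.0
s -42 fx -0.4 fy 0.8 fz -0.5 lat 0.0
s -38 fx 0.7 fy 1.4 fz -1.0 lat 0.0
s -34 fx 0.4 fy 0.6 fz -0.6 lat 0.0
s -30 fx 0.3 fy 0.9 fz -0.8 lat 0.0
s -26 fx -0.1 fy 0.7 fz -0.8 lat 0.0
s -22 fx 1.1 fy 0.3 fz -0.1 lat 0.0
s -18 fx 0.2 fy 0.6 fz -0.8 lat 0.0
s -14 fx 0.2 fy 1.2 fz -0.7 lat 0.0
s -10 fx 0.8 fy -0.2 fz -1.6 lat 0.0
s -6 fx -0.4 fy 1.0 fz -0.5 lat 0.0
s -2 fx 0.3 fy 1.1 fz -0.3 lat 0.0
s 2 fx 0.2 fy 0.6 fz -0.2 lat 0.0
s 6 fx -0.2 fy 1.3 fz -0.6 lat 0.0
s 10 fx -0.7 fy 0.8 fz -1.1 lat 0.0
s 14 fx -0.3 fy -0.1 fz -1.7 lat 0.0
s 18 fx 1.2 fy 1.5 fz -0.5 lat 0.0
s 22 fx 0.1 fy -0.3 fz -1.0 lat 0.0
s 26 fx 1.2 fy 1.1 fz -0.8 lat 0.0
s 30 fx -0.4 fy 0.3 fz -0.6 lat 0.0
s 34 fx -0.2 fy -0.1 fz -1.3 lat 0.0
s 38 fx 0.6 fy 1.0 fz -0.7 lat 0.0
s 42 fx 0.4 fy 0.0 fz -0.6 lat 0.0
s 46 fx -0.7 fy 1.3 fz -0.6 lat 0.0
s 50 fx 0.7 fy 0.4 fz -0.3 lat 0.0
s 54 fx 0.3 fy 0.9 fz -1.7 lat 0.0
s 58 fx 0.9 fy 0.5 fz -0.7 lat 0.0
s 62 fx 0.1 fy 1.5 fz -0.4 lat 0.0
s 66 fx 0.4 fy 0.0 fz -0.5 lat 0.0
s 70 fx 0.8 fy 0.2 fz -1.2 lat 0.0
s 74 fx 0.9 fy 0.7 fz -1.2 lat
[... 514 characters left out ...]
0.7 fy 0.5 fz -0.0 lat 0.0
s 138 fx 0.9 fy 0.8 fz -0.6 lat 0.0
s 142 fx 0.8 fy -0.1 fz -1.1 lat 0.0
s 146 fx 0.5 fy 0.9 fz -0.5 lat 0.0
s 150 fx -0.2 fy 1.0 fz -0.3 lat 0.0
s 152 fx 0.2 fy -0.3 fz 0.2 lat 0.0
s 153 fx 0.1 fy -0.5 fz -1.1 lat 0.0
s 155 fx 0.7 fy -1.4 fz -0.6 lat 0.0
s 156 fx 0.9 fy 0.5 fz 0.2 lat 0.0
s 158 fx 0.1 fy -0.4 fz -0.6 lat 0.0
s 159 fx -0.1 fy -1.2 fz -0.1 lat 0.0
s 161 fx 0.6 fy -0.7 fz -0.1 lat 0.0
s 162 fx 0.4 fy -0.4 fz -1.1 lat 0.0
s 164 fx -3.0 fy -0.9 fz 2.1 lat 0.0
s 165 fx -8.0 fy -0.3 fz 5.6 lat 0.0
s 167 fx -9.7 fy 1.6 fz 9.7 lat 0.0
s 168 fx -11.4 fy 2.1 fz 13.7 lat 0.0
contact
0.16800000000000012 0.0 [ 0.6315 -0.319   0.0371] 0.04009340378679957 61.1083
```

View pics/a2.png

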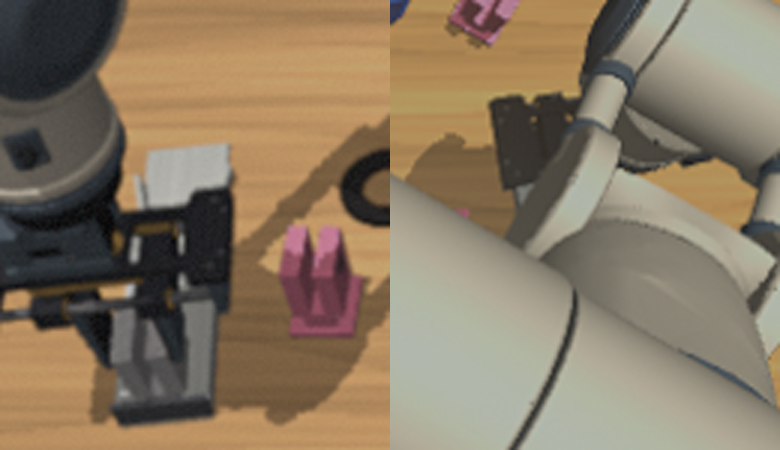

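Stop contact began at s≈163 mm, against 162 expected; pushing further only began to tip it slightly. I'll release it, then fetch the left bracket from its new place.

Run:
```python
from store import *
arm.move_l([*(M+.166*U),.0371],feed=.02)
arm.grip(.064)
e=arm.current_ee_pos()
arm.move_l([e[0],e[1],.16],feed=.12)
arm.move_to([.45,.05,.22],down(97))
r=find("f5")
p,yaw,k=near(r,(687,119));print(p,yaw,k)
s=cv2.imread("pics/f5_scene.png");t=cv2.imread("pics/f5_top.png")
for th in (140,155): rects("scene",s,95,190,70,70,bright(th),.079)
cv2.imwrite("pics/a3.png",np.hstack([crop(s,95,140,110,130,3.5),crop(t,380,160,110,130,3.5)]))
print(arm.current_t())
```

```text
scene (687.4,119.2) yaw 18.0
[0.6874 0.1192] 17.98840045928955 1
scene c=(615.4,-292.7) 139.5x46.2 long axis yaw 7.1
scene c=(599.5,-331.0) 104.0x21.9 long axis yaw 4.4
scene c=(600.4,-292.6) 106.9x45.8 long axis yaw 3.4
scene c=(599.3,-330.9) 102.8x20.3 long axis yaw 1.9
64.825
```

View pics/a3.png

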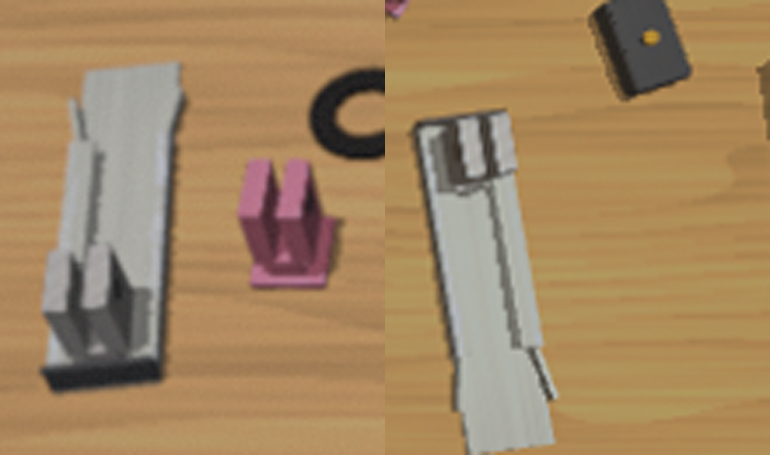

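The first bracket stands upright against the stop. Now the second.

Run:
```python
from store import *
p=np.array([.6864,.1194])
pick(p,17.9)
z=place_on_apron(); print(z,arm.current_t())
arm.move_l([*(M-.05*U),.0366],feed=.03); arm.sleep(.2)
import io,contextlib
s,lat=slide(-.05,.085,.0366,step=.009,stop=20)
if s>=.084: s,lat=slide(s,.115,.0366,lat,step=.0015,stop=8)
print(s,lat,arm.current_ee_pos(),arm.current_width(),arm.current_t())
if s>.095:
    arm.grip(.064); e=arm.current_ee_pos()
    arm.move_l([e[0],e[1],.16],feed=.12)
    # seat from behind, low, with closed fingers
    q=M+.045*U; arm.move_l([*q,.16],feed=.15); arm.grip(0.)
    arm.move_l([*q,.036],feed=.12); arm.sleep(.2)
    s2,_=slide(.045,.078,.036,step=.0015,stop=10)
    print("seat",s2,arm.current_ee_pos(),arm.current_t())
    arm.move_l([*(M+.04*U),.036],feed=.08); arm.move_l([*(M+.04*U),.16],feed=.12)
    arm.move_to([.45,.05,.22],down(97))
    im=arm.snapshot("scene")[:,:,::-1].copy();t=arm.snapshot("top")[:,:,::-1].copy()
    cv2.imwrite("pics/z_scene.png",im)
    cv2.imwrite("pics/a4.png",np.hstack([crop(im,95,140,110,130,3.5),crop(t,380,160,110,130,3.5)]))
```

```text
grip 0.04007256384866368 67.925
lift 0.03973377092996287 [ 0.0926  0.1954 -3.5399]
(0.038, np.float64(0.9), np.float64(-0.1), np.float64(-2.0))
(0.0375, np.float64(1.1), np.float64(-0.9), np.float64(-1.4))
(0.037, np.float64(0.6), np.float64(0.2), np.float64(-1.1))
(0.0365, np.float64(0.6), np.float64(-0.8), np.float64(-1.4))
(0.036, np.float64(0.1), np.float64(0.4), np.float64(4.4))
0.036 73.7167
s -41 fx -1.1 fy 0.4 fz -0.3 lat 0.0
s -32 fx -0.5 fy -0.2 fz -0.4 lat 0.0
s -23 fx -0.4 fy -0.4 fz 1.5 lat 0.0
s -14 fx 0.1 fy 0.3 fz -0.8 lat 0.0
s -5 fx -0.5 fy 0.6 fz 0.1 lat 0.0
s 4 fx -0.6 fy -0.2 fz -0.6 lat 0.0
s 13 fx -1.0 fy 0.5 fz 0.7 lat 0.0
s 22 fx -1.0 fy 1.5 fz 0.5 lat 0.0
s 31 fx -0.9 fy 0.4 fz 0.0 lat 0.0
s 40 fx -0.2 fy 0.4 fz -0.7 lat 0.0
s 49 fx -0.5 fy -0.0 fz 0.0 lat 0.0
s 58 fx -0.7 fy 0.1 fz -0.0 lat 0.0
s 67 fx 0.0 fy 0.5 fz 0.7 lat 0.0
s 76 fx -0.6 fy -0.3 fz -0.3 lat 0.0
s 85 fx -0.5 fy 1.0 fz 0.1 lat 0.0
s 94 fx -1.4 fy 0.2 fz 0.4 lat 0.0
s 95 fx 0.8 fy 0.2 fz 0.7 lat 0.0
s 97 fx -0.1 fy 0.6 fz 0.4 lat 0.0
s 98 fx 1.6 fy -0.2 fz -0.4 lat 0.0
s 100 fx 1.4 fy 0.0 f
[... 312 characters left out ...]
 0.03981440263684036 82.25
s 46 fx 0.4 fy 0.2 fz 0.6 lat 0.0
s 48 fx 0.5 fy 0.2 fz 0.4 lat 0.0
s 50 fx -0.0 fy 0.3 fz -0.3 lat 0.0
s 51 fx 0.6 fy -0.5 fz 0.3 lat 0.0
s 53 fx 0.6 fy 0.9 fz 0.4 lat 0.0
s 54 fx -0.5 fy -0.7 fz -0.4 lat 0.0
s 56 fx 0.0 fy 1.3 fz -0.8 lat 0.0
s 57 fx -0.1 fy 0.5 fz -0.4 lat 0.0
s 59 fx -0.3 fy 0.7 fz -0.3 lat 0.0
s 60 fx 0.4 fy -0.5 fz -0.4 lat 0.0
s 62 fx -0.6 fy -0.1 fz 0.4 lat 0.0
s 63 fx -0.4 fy -0.1 fz -0.9 lat 0.0
s 65 fx -0.7 fy -0.4 fz -1.0 lat 0.0
s 66 fx -2.2 fy 1.2 fz 1.7 lat 0.0
s 68 fx -4.9 fy -0.3 fz 3.2 lat 0.0
s 69 fx -9.5 fy -0.2 fz 7.3 lat 0.0
s 71 fx -18.3 fy -0.2 fz 13.4 lat 0.0
contact
seat 0.07050000000000002 [ 0.5339 -0.3311  0.0361] 91.225
```

View pics/a4.png

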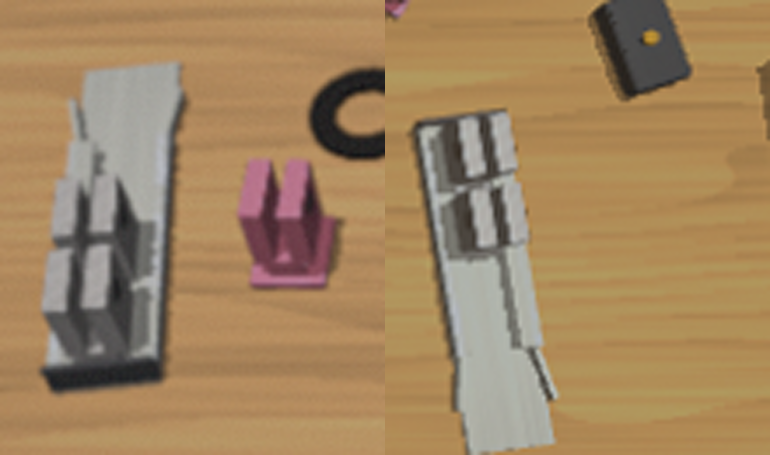

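Both brackets stand butted together in the track, feet under the lips. A last numeric check, then I hand in.

Run:
```python
from meas import *
s=cv2.imread("pics/z_scene.png");o=cv2.imread("pics/f0_scene.png")
for im in (o,s): rects("scene",im,245,140,30,40,dark(50),.107)
arm.move_to([.40,.25,.3],down(90))
t=arm.snapshot("top")[:,:,::-1].copy()
for th in (165,175): rects("top",t,390,185,50,52,bright(th),.079)
print(arm.current_t()); arm.sign_off()
```

```text
scene c=(494.9,-15.9) 94.0x23.0 long axis yaw 12.3
scene c=(489.3,-16.3) 82.7x23.3 long axis yaw 12.1
top c=(535.9,-301.8) 42.8x15.0 long axis yaw 89.5
top c=(536.6,-338.3) 18.9x15.4 long axis yaw 7.4
top c=(568.5,-313.7) 42.8x12.8 long axis yaw 7.2
top c=(575.8,-337.9) 50.2x18.3 long axis yaw 14.8
top c=(594.9,-280.5) 89.3x15.0 long axis yaw 7.0
top c=(624.1,-307.1) 42.8x13.2 long axis yaw 7.7
top c=(628.0,-332.4) 42.7x13.5 long axis yaw 6.8
top c=(568.4,-313.8) 41.5x11.8 long axis yaw 5.8
top c=(575.5,-336.8) 48.5x15.6 long axis yaw 14.8
top c=(623.8,-307.2) 41.9x11.8 long axis yaw 8.1
top c=(627.6,-332.2) 40.4x11.9 long axis yaw 7.3
95.4333
the job is handed in; nothing more can be done
```

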